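Pack the chocolate hammer and spanner into the foam of their gift case

ROBOT

A 7-joint arm with a two-finger parallel gripper is mounted at the origin on a cart in front of the work surface, level with it; the furniture and walls round the work are solid. World frame = base frame: x ahead of the robot, y to its left, z up, the work surface at z = 0. Lengths are in m, angles in rad, forces in N, time in s.
With the tool pointing down it reaches from about 0.4 to 0.85 m from the base axis. Payload 10.4 kg.
Tool frame: the origin (TCP) lies on the centre line of the jaws, within the pads' length; the fingertips stand 11 mm ahead of it and the grasp point (between the pads) lies 8 mm behind it (tip_reach is the distance from the TCP to the fingertips, in m); z points along the fingers, y is the line along which they close (so a half turn about z gives the same grasp; the last joint's range is limited). The gripper opens to 85 mm and grips with 20 to 120 N. Pads are 22 mm wide; open, the fingers measure 114 mm over their backs; the gripper's body (76 mm by 85 mm) begins 54 mm behind the grasp point. The pads swing forward as they close: fully open they stand 13 mm farther back than shut.
Start: joints at [-1.136, 0.332, -0.065, 1.46, 0.022, 1.35, -0.088], TCP at [0.276, 0.561, 0.242] pointing down, gripper open.
Joint ranges: [-2.6, 2.6], [-0.5, 2.12], [-1.47, 1.34], [0.16, 2.42], [-1.27, 4.41], [0.06, 2.06], [-2.6, 2.6]. Speed limits (rad/s): [2.22, 2.22, 2.79, 2.79, 3.14, 3.14, 3.14].

INTERFACE

Orientations are given as a unit quaternion [x, y, z, w].
In Python, from workcell import get_obs, camera, hand_in, tip_reach gives the robot as it stands. The module is installed in compiled form; this text tells all that it offers.
- The arm moves only by the tool move_arm, never from a script. Its argument "plan" is a list of rows, each an object with "delta_pos": the shift along the tool's x, y, z in shares of 80 cm (1.0 is 80 cm), a list of three; "turn": the turn, a rotation vector about the tool's x, y, z in normalised numbers (1 is pi rad), a list of three; "fingers": the closure, from 0 (fully open) to 1 (shut). A call has 1 to 12 rows; each row is the pose to reach, as a shift and turn from the pose commanded when the call began, along the tool's axes at that moment; what a row does not reach only later rows make up. A row lasts 1/8 s, in which the tool goes at most 62.5 mm and 10.7 degrees, less where a joint would pass 70% of its speed; a pose out of reach is approached as far as the arm can. No shift or turn number may pass 1 either way. A call with a gripper value outside its range is refused whole. The fingers move at their own pace and stop on an object; "force" is the grip in N (left out, the last holds). Time passes only in rows, so rows that repeat a pose let the fingers close. It gives the time, the measured TCP pose, the force, the opening and the grip force at its end, in the units of the state.
- get_obs(): the state, without advancing time (a new reading comes with each control period).
- camera(name): name is "side" or "top"; returns a dict with "color" (480x640x3 uint8, red, green, blue), "range_z" (480x640 float32, m along the optical axis (not along the pixel's ray), 0 where there is no reading), "fx", "fy", "cx", "cy" (pixels), "R" (3x3) and "t" (3): a world point X has camera coordinates R X + t. Camera axes: x right, y down, z forward; pixel columns grow to the right and rows downward; lengths in m; the calibration is good to about 2 mm. A picture is of the moment at which its call begins.
- hand_in(): hands the job in; it is judged then, once.
The state is a dict: "clock": time; "joint_pos": joint angles; "joint_velocities": joint speeds; "tau": joint torques, N m; "position": TCP position; "ee_rot": TCP orientation; "ft_force": force on the tool from outside, world axes, zero at the start; "torque": the same for the moment, N m; "grip_width": opening from 0.0 (shut) to 1.0 (fully open); "grasp_force": force on a finger pad.
Only numpy, scipy, OpenCV 4.12 (cv2) and the standard library are available. Lean on these libraries where they do the work, as an engineer would, in place of code of your own. Each camera call takes 0.05 s, during which the arm holds its last target. There are 200 camera calls.

TASK

Pack the two chocolate tools, the hammer and the double-ended spanner, into the wooden gift case: press each one, the right way round, into the cutout of its own shape in the foam until it is fully home and lies flat on the cutout's floor. The foam grips, so a piece that is only laid in stays up. Leave the bell, the bowl and the crumb brush where they are.

Things in the scene. Friction and masses are not known exactly. Their poses are not given: they have to be found in the camera images.
- case: Open wooden gift case, fixed, 204 mm along x, 190 mm along y, wall top 31 mm high; grey foam top at 28 mm. Origin: centre of its underside; x points to the side with two brass hinges, to within 0.3 rad world +x. Two cutouts along x, 16 mm deep, pale floor, 2 mm clearance all round each piece: the hammer's T on the +y side, head to case +x; the spanner's on the -y side, big head to case -x.
- hammer: Loose chocolate hammer, T-shaped, about 120 g, lying flat, 30 mm thick (1 mm relief on top). Origin: underside, at the handle's grip point near the centre of mass; x runs to the head, z up. Handle 22 mm wide, x = -80 to 40 mm; head x = 40 to 70 mm, 78 mm wide. Seated, its top is 14 mm above the foam. Starts on the counter, x within 0.5 rad of world +x.
- hammer_head (a point): Point on the hammer's underside under the middle of the head, 55 mm along its x from its origin.
- spanner: Loose chocolate double-ended spanner, about 120 g, lying flat, 30 mm thick (1 mm relief on top). Origin: underside, middle of the shaft; x runs to the big head, z up. Shaft 20 mm wide; big open-jawed head x = 43 to 89 mm, 48 mm wide; small one x = -79 to -43 mm, 36 mm wide. Seated, its top is 14 mm above the foam. Starts on the counter, x within 0.5 rad of world -x.
- spanner_big (a point): Point on the spanner's underside under its big head, 66 mm along its x from its origin.
- hammer_cutout (a point): Point on the floor of the hammer's cutout, 12 mm above the case's underside, where the hammer's origin belongs, its x along case +x. Axes as the case. Two sprung foam lips, 36 mm long, bulge 3.5 mm into the channel from both sides here; pressing the piece past them at its origin takes about 8 to 16 N, and they then grip it.
- hammer_cutout_head (a point): Point on the floor of the hammer's cutout where the point hammer_head belongs, 55 mm to case +x of hammer_cutout.
- spanner_cutout (a point): Point on the floor of the spanner's cutout, 12 mm above the case's underside, where the spanner's origin belongs, its x along case -x. Axes as the case. Two sprung foam lips, 36 mm long, bulge 3.5 mm into the channel from both sides here; pressing the piece past them at its origin takes about 8 to 16 N, and they then grip it.
- spanner_cutout_big (a point): Point on the floor of the spanner's cutout where the point spanner_big belongs, 66 mm to case -x of spanner_cutout.
- bell: Bystander: steel counter bell, 80 mm across, 60 mm high, between the robot and the work. Origin: centre of its underside.
- bowl: Bystander: small oval bowl of cacao beans, 63 x 85 mm, 43 mm high, between the robot and the work. Origin: centre of its underside.
- crumb_brush: Bystander: crumb brush with a beech back lying behind the work, 131 mm long along y, 26 mm wide, 30 mm high. Origin: centre of the underside.

How it is judged:
At the end, for the whole second after the job is handed in: Hammer and spanner both lie in their own cutouts the right way round (grip point within 5 mm and head within 6 mm of their places sideways), pressed home (underside within 3 mm of the cutout's floor at the grip point and 3.5 mm at the head, tilt under 0.05 rad) and at rest (under 0.02 m/s) (horizontal distance between hammer and hammer_cutout below 0.005 m and horizontal distance between hammer_head and hammer_cutout_head below 0.006 m and z of hammer in the frame of hammer_cutout below 0.003 m and z of hammer_head in the frame of hammer_cutout_head below 0.0035 m and angle between each of hammer, spanner's own z axis and vertical below 0.05 rad and linear speed of each of hammer, spanner below 0.02 m/s and horizontal distance between spanner and spanner_cutout below 0.005 m and horizontal distance between spanner_big and spanner_cutout_big below 0.006 m and z of spanner in the frame of spanner_cutout below 0.003 m and z of spanner_big in the frame of spanner_cutout_big below 0.0035 m); the robot touches nothing.
It fails at once if the service bell is moved more than 30 mm (distance of bell from where it was at the start of the episode above 0.03 m).
It fails at once if the cacao bowl is moved more than 30 mm (distance of bowl from where it was at the start of the episode above 0.03 m).
It fails at once if the crumb brush is moved more than 30 mm (distance of crumb_brush from where it was at the start of the episode above 0.03 m).
It also fails if it takes over 53 s, if anything falls off the work surface, if the arm or the gripper's body presses on something with over 40 N, if the wrist force passes 120 N, or if a joint passes its speed limit or range.

## Working session

There is one attempt and no reset: what is moved stays moved. The work goes in short steps, Python scripts to look and compute and a tool call to move; the robot and the scene stay as the last step left them, time stands still between calls to the robot, and variables do not carry over. Pictures are saved under pics/ and viewed, at most 10 in all, crops included, and the job is handed in when it is done.

Besides the shell and the picture viewer there is one more tool, called after "Request:" as a command line: name --argument value ..., lists and objects as JSON in quotes. move_arm: Moves the arm, as the interface text tells. Its arguments: {"type":"object","properties":{"plan":{"type":"array","items":{"type":"object","properties":{"delta_pos":{"type":"array","items":{"type":"number"}},"turn":{"type":"array","items":{"type":"number"}},"fingers":{"type":"number"}}}},"force":{"type":"number"}},"required":["plan"]}

```bash
mkdir -p pics; python3 - <<'E'
from workcell import *
import cv2,numpy as np,pickle
o=get_obs();print(o, tip_reach)
d={n:camera(n) for n in("top","side")}
pickle.dump(d,open("c0.pkl","wb"))
for n in d:
  cv2.imwrite(f"pics/{n}0.png",d[n]["color"][...,::-1]);print(n,d[n]["R"],d[n]["t"],d[n]["fx"],d[n]["cx"],d[n]["cy"])
E
```

```text
{'clock': 0.0, 'joint_pos': array([-1.13558233,  0.33289316, -0.06469023,  1.46094994,  0.02162602,
        1.34992127, -0.08849134]), 'joint_velocities': array([ 1.51785397e-03,  9.24417140e-05,  2.02111288e-04,  1.46293121e-03,
        2.04202185e-03, -1.28352517e-03,  1.09965425e-03]), 'tau': array([ 5.16837154e-04, -6.25454879e+01,  4.92070033e-02, -3.91586566e+01,
        1.62239018e-02,  1.00985711e-02, -3.61251159e-05]), 'position': array([0.27609669, 0.56029685, 0.24149851]), 'ee_rot': array([ 2.26900294e-01,  9.73917713e-01, -7.28015019e-04, -1.19392582e-04]), 'ft_force': array([-0.28809697,  0.35716957, -0.42949229]), 'torque': array([-0.07479984, -0.01592205,  0.06669369]), 'grasp_force': 0.0, 'grip_width': 0.999107988182752} 0.011
top [[-0.02681353 -0.99963494  0.00331844]
 [-0.99136208  0.02616499 -0.128517  ]
 [ 0.12838325 -0.00673577 -0.99170175]] [0.0112832  0.5602064  0.81610234] 438.44942542921035 314.4252773029018 233.46882305653037
side [[-0.99529744 -0.09444619 -0.02151556]
 [-0.03357228  0.54468815 -0.83796642]
 [ 0.09086201 -0.83330351 -0.5452975 ]] [0.54192943 0.03614488 0.93178416] 445.2894720520721 311.3732981435225 246.56327939587888
```

View pics/top0.png

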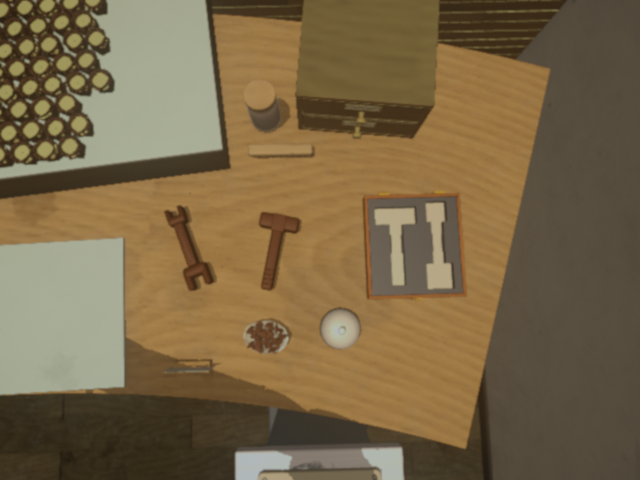

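View pics/side0.png

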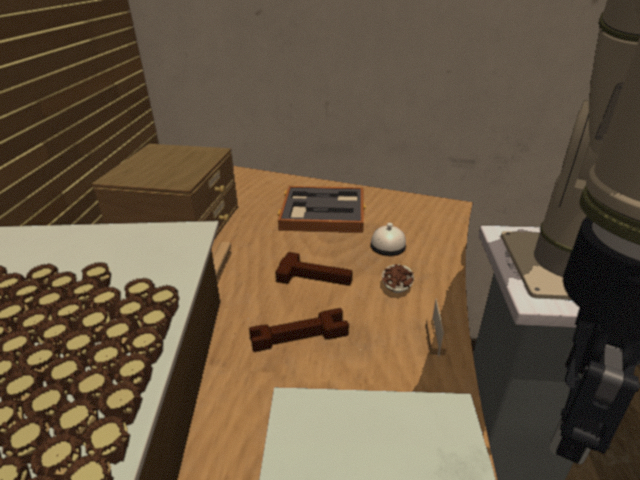

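The top view has up = world +x. It shows the spanner at (188,248), hammer (277,250), case (415,245), bell (341,328), bowl (267,337) and brush (280,151). The side view shows the same layout with the arm clear at the right. Next I'll fit outlines.

```bash
cat > h.py <<'E'
import numpy as np,cv2
from scipy.optimize import minimize
def rect(x0,x1,w,m=0):return np.array([[x0-m,-w/2-m],[x1+m,-w/2-m],[x1+m,w/2+m],[x0-m,w/2+m]])/1000.
HAM=lambda m:[rect(-80,40,22,m),rect(40,70,78,m)]
SPA=lambda m:[rect(-45,45,20,m),rect(43,89,48,m),rect(-79,-43,36,m)]
def proj(c,P):
    q=P@c["R"].T+c["t"];return np.c_[c["fx"]*q[:,0]/q[:,2]+c["cx"],c["fy"]*q[:,1]/q[:,2]+c["cy"]]
def place(p,poly,z):
    C,S=np.cos(p[2]),np.sin(p[2]);xy=poly@np.array([[C,S],[-S,C]])+p[:2];return np.c_[xy,np.full(len(xy),z)]
K=4
def mask(c,box,polys):
    x0,y0,x1,y1=box;m=np.zeros(((y1-y0)*K,(x1-x0)*K),np.uint8)
    for uv in polys:
        uv=((uv-[x0-.5,y0-.5])*K-.5)
        cv2.fillPoly(m,[np.round(cv2.convexHull(uv.astype(np.float32))*256).astype(np.int32)],255,shift=8)
    return m
def down(m):return cv2.resize(m,None,fx=1/K,fy=1/K,interpolation=cv2.INTER_AREA)/255.
def solid(c,box,p,parts,z0=0,h=.03):
    return down(mask(c,box,[proj(c,np.r_[place(p,q,z0),place(p,q,z0+h)]) for q in parts(0)]))
def hole(c,box,p,parts,zf=.012,zt=.028):
    a=[mask(c,box,[proj(c,place(p,q,z)) for q in parts(2)]) for z in(zf,zt)]
    return down(cv2.min(*a))
def fit(c,box,f,parts,p0,soft):
    x0,y0,x1,y1=box;s=soft[y0:y1,x0:x1]
    def e(v):
        p=np.array(p0)+np.array(v)*[.01,.01,.1];return ((f(c,box,p,parts)-s)**2).sum()
    best=min((minimize(e,v0,method="Nelder-Mead",options=dict(initial_simplex=np.array(v0)+np.r_[np.zeros((1,3)),np.eye(3)*1.5],xatol=1e-3,fatol=1e-3)) for v0 in([0,0,0],[0,0,1.5],[0,0,-1.5])),key=lambda r:r.fun)
    return np.array(p0)+best.x*[.01,.01,.1],best.fun/s.sum()
def pix2w(c,u,v,z):
    d=c["R"].T@np.array([(u-c["cx"])/c["fx"],(v-c["cy"])/c["fy"],1]);o=-c["R"].T@c["t"];return (o+d*(z-o[2])/d[2])
E
cat > m0.py <<'E'
from h import *;import pickle
d=pickle.load(open("c0.pkl","rb"))
c=d["top"];g=cv2.cvtColor(c["color"],cv2.COLOR_RGB2GRAY).astype(float)
def soft(img,lo,hi):return np.clip((img-lo)/(hi-lo),0,1)
for n,b in dict(wood=(230,200,250,220),ham=(268,245,278,265),foam=(408,235,425,275),floor=(392,240,400,265),rim=(366,220,368,270)).items():print(n,np.median(c["color"][b[1]:b[3],b[0]:b[2]].reshape(-1,3),0),np.median(g[b[1]:b[3],b[0]:b[2]]))
wood=np.median(g[200:220,230:250]);ch=np.median(g[250:265,270:274])
def r(u,v,z):return list(pix2w(c,u,v,z)[:2])
sd=soft(g,wood*.95,ch*1.1)
H=fit(c,(250,200,310,300),solid,HAM,r(275,243,.015)+[-.15],sd);print("hammer",H)
S=fit(c,(155,195,220,300),solid,SPA,r(187,247,.015)+[np.pi+.25],sd);print("spanner",S)
fo=np.median(g[235:275,408:425]);fl=np.median(g[245:262,393:399]);sf=soft(g,fo*1.1,fl*.95)
HC=fit(c,(371,202,418,291),hole,HAM,r(396,243,.02)+[0.],sf);print("hc",HC)
SC=fit(c,(420,200,458,292),hole,SPA,r(437,246,.02)+[np.pi],sf);print("sc",SC)
print("case",r(415,246,.03), "bell",r(341,328,.03),"bowl",r(267,337,.03),"brush",r(280,151,.03))
Z=c["range_z"];vis=c["color"][...,::-1].copy()
for b,f,P,p in(((250,200,310,300),solid,HAM,H[0]),((155,195,220,300),solid,SPA,S[0]),((371,202,418,291),hole,HAM,HC[0]),((420,200,458,292),hole,SPA,SC[0])):
  m=f(c,b,p,P);cn,_=cv2.findContours((m>.5).astype(np.uint8),0,cv2.CHAIN_APPROX_NONE,offset=b[:2])
  for q in cn[0][:,0]:vis[q[1],q[0]]=(0,255,0)
cv2.imwrite("pics/fit.png",cv2.resize(vis[190:310,150:470],(800,300),interpolation=0))
E
python3 m0.py
```

```text
wood [158. 121.  70.] 126.0
ham [104.5  66.   39. ] 74.0
foam [102.  93.  80.] 94.0
floor [182. 170. 137.] 170.0
rim [142.   89.   44.5] 100.0
hammer (array([ 0.53314594,  0.07611526, -0.20576638]), np.float64(0.03626530038465182))
spanner (array([0.54716186, 0.24798491, 3.48831265]), np.float64(0.10591157934140603))
hc (array([ 5.38873925e-01, -1.63957965e-01,  2.76572634e-04]), np.float64(0.027190800933598144))
sc (array([ 0.53905601, -0.24506852,  3.14300049]), np.float64(0.019705714474629772))
case [np.float64(0.5312639155317014), np.float64(-0.19926737114616042)] bell [np.float64(0.378244045900713), np.float64(-0.049402068057215275)] bowl [np.float64(0.36529567713956534), np.float64(0.09168370364320294)] brush [np.float64(0.7296973427893583), np.float64(0.06090359237741261)]
```

View pics/fit.png

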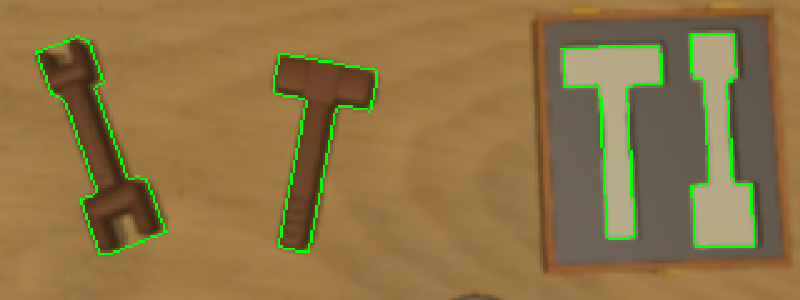

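The outlines (scale 2.5, offset 150,190) sit tightly on both pieces and both cutouts, and the case yaw is about 0. I'll add a helper that computes moves in the tool frame.

```bash
cat >> h.py <<'E'
from scipy.spatial.transform import Rotation as Ro
def go(x,y,z,yaw,o=None):
    """tool delta from measured pose to point-down pose at xyz with jaws' line at yaw+90deg"""
    from workcell import get_obs
    o=o or get_obs();R=Ro.from_quat(o["ee_rot"]);best=None
    for k in(0,1):
        a=yaw+np.pi/2+k*np.pi;ty=np.array([np.cos(a),np.sin(a),0]);tz=np.array([0,0,-1.]);T=Ro.from_matrix(np.c_[np.cross(ty,tz),ty,tz])
        r=(R.inv()*T).as_rotvec()
        if best is None or np.linalg.norm(r)<np.linalg.norm(best):best=r
    print("d",np.round(R.inv().apply(np.array([x,y,z])-o["position"]),4),"turn",np.round(best,4),"t",o["clock"],"p",np.round(o["position"],4),"f",np.round(o["ft_force"],1),"w",o["grip_width"])
E
python3 -c "
from h import go
go(.5331,.0761,.14,-.2058)"
```

```text
d [-0.4446 -0.3207  0.102 ] turn [-1.20e-03 -1.00e-04 -2.52e-01] t 0.1 p [0.2761 0.5604 0.2416] f [-0.8 -0.3  0.7] w 0.9981582575329068
```

Careful with the scale: shifts go in shares of 80 cm and turns go in shares of pi rad. That gives: -0.4446 m / 0.8 = -0.5558, -0.3207 m / 0.8 = -0.4009, -0.252 rad / 3.1416 = -0.0802.

Request:
move_arm --plan '[{"delta_pos": [-0.0556, -0.04, 0], "turn": [0, 0, -0.0159], "fingers": 0.4}, {"delta_pos": [-0.1113, -0.08, 0], "turn": [0, 0, -0.0318], "fingers": 0.4}, {"delta_pos": [-0.1669, -0.12, 0], "turn": [0, 0, -0.0477], "fingers": 0.4}, {"delta_pos": [-0.2225, -0.16, 0], "turn": [0, 0, -0.0637], "fingers": 0.4}, {"delta_pos": [-0.2781, -0.2, 0.025], "turn": [0, 0, -0.0802], "fingers": 0.4}, {"delta_pos": [-0.3338, -0.24, 0.05], "turn": [0, 0, -0.0802], "fingers": 0.4}, {"delta_pos": [-0.3894, -0.28, 0.075], "turn": [0, 0, -0.0802], "fingers": 0.4}, {"delta_pos": [-0.445, -0.32, 0.1], "turn": [0, 0, -0.0802], "fingers": 0.4}, {"delta_pos": [-0.5, -0.3613, 0.125], "turn": [0, 0, -0.0802], "fingers": 0.4}, {"delta_pos": [-0.5558, -0.4009, 0.15], "turn": [-0.0003, 0, -0.0802], "fingers": 0.4}, {"delta_pos": [-0.5558, -0.4009, 0.1625], "turn": [-0.0003, 0, -0.0802], "fingers": 0.4}, {"delta_pos": [-0.5558, -0.4009, 0.175], "turn": [-0.0003, 0, -0.0802], "fingers": 0.4}]' --force 60

```text
clock: 1.6
position: [0.533, 0.0769, 0.1016]
ee_rot: [0.103, 0.995, 0.001, -0.0]
ft_force: [0.1, 0.7, -1.0]
grip_width: 0.598
grasp_force: 0.0
```

```bash
python3 -c "
from h import go
go(.5331,.0761,.027,-.2058)"
```

```text
d [-0.0003 -0.0008  0.0746] turn [ 0.0011 -0.0006 -0.    ] t 1.6 p [0.533  0.0769 0.1016] f [ 0.1  0.7 -1. ] w 0.5978088292852363
```

Converted, 0.0745 m / 0.8 = 0.0931, -0.0008 m / 0.8 = -0.001.

Request:
move_arm --plan '[{"delta_pos": [0, -0.001, 0.05], "turn": [0, 0, 0], "fingers": 0.4}, {"delta_pos": [0, -0.001, 0.0813], "turn": [0, 0, 0], "fingers": 0.4}, {"delta_pos": [0, -0.001, 0.0931], "turn": [0, 0, 0], "fingers": 0.4}, {"delta_pos": [0, -0.001, 0.0931], "turn": [0, 0, 0], "fingers": 0.9}, {"delta_pos": [0, -0.001, 0.0931], "turn": [0, 0, 0], "fingers": 0.9}, {"delta_pos": [0, -0.001, 0.0931], "turn": [0, 0, 0], "fingers": 0.9}, {"delta_pos": [0, -0.001, 0.0931], "turn": [0, 0, 0], "fingers": 0.9}, {"delta_pos": [0, -0.001, 0.0931], "turn": [0, 0, 0], "fingers": 0.9}]'

```text
clock: 2.6
position: [0.5339, 0.0763, 0.029]
ee_rot: [0.103, 0.995, 0.001, 0.001]
ft_force: [-1.5, 0.9, 6.1]
grip_width: 0.236
grasp_force: 60.1
```

```bash
python3 -c "
from h import go
go(.5389,-.164,.12,0)"
```

```text
d [-0.0541 -0.234  -0.0914] turn [ 0.0022  0.0019 -0.2056] t 2.6 p [0.5339 0.0763 0.029 ] f [-1.5  0.9  6.1] w 0.23633763829418492
```

Converted, -0.234 m / 0.8 = -0.2925, -0.205 m / 0.8 = -0.2563, -0.2056 rad / 3.1416 = -0.0654.

Request:
move_arm --plan '[{"delta_pos": [0, 0, -0.0375], "turn": [0, 0, 0], "fingers": 0.9}, {"delta_pos": [0, 0, -0.0813], "turn": [0, 0, 0], "fingers": 0.9}, {"delta_pos": [-0.0063, -0.0375, -0.1143], "turn": [0, 0, -0.0095], "fingers": 0.9}, {"delta_pos": [-0.02, -0.0938, -0.1143], "turn": [0, 0, -0.0191], "fingers": 0.9}, {"delta_pos": [-0.035, -0.15, -0.1143], "turn": [0, 0, -0.0318], "fingers": 0.9}, {"delta_pos": [-0.0475, -0.2063, -0.1143], "turn": [0, 0, -0.0446], "fingers": 0.9}, {"delta_pos": [-0.06, -0.2563, -0.1143], "turn": [0, 0, -0.0573], "fingers": 0.9}, {"delta_pos": [-0.0676, -0.2925, -0.1143], "turn": [0, 0, -0.0654], "fingers": 0.9}, {"delta_pos": [-0.0676, -0.2925, -0.1143], "turn": [0, 0, -0.0654], "fingers": 0.9}, {"delta_pos": [-0.0676, -0.2925, -0.1143], "turn": [0, 0, -0.0654], "fingers": 0.9}]'

```text
clock: 3.85
position: [0.5383, -0.1636, 0.1189]
ee_rot: [0.0, 1.0, 0.001, 0.0]
ft_force: [0.2, 0.7, -1.5]
grip_width: 0.233
grasp_force: 59.1
```

```bash
python3 - <<'E'
from h import *;from workcell import *;import pickle
go(.5389,-.164,.062,0)
d={n:camera(n) for n in("top","side")};pickle.dump(d,open("c1.pkl","wb"))
cv2.imwrite("pics/a.png",np.hstack([cv2.resize(d["top"]["color"][170:330,340:500,::-1],(400,400)),cv2.resize(d["side"]["color"][130:250,240:400,::-1],(400,300))[:300] if 0 else cv2.resize(d["side"]["color"][110:270,240:400,::-1],(400,400))]))
E
```

```text
d [-0.0006 -0.0005  0.0569] turn [ 0.0016  0.0003 -0.    ] t 3.85 p [ 0.5383 -0.1636  0.1189] f [ 0.2  0.7 -1.5] w 0.23302550761560437
```

View pics/a.png

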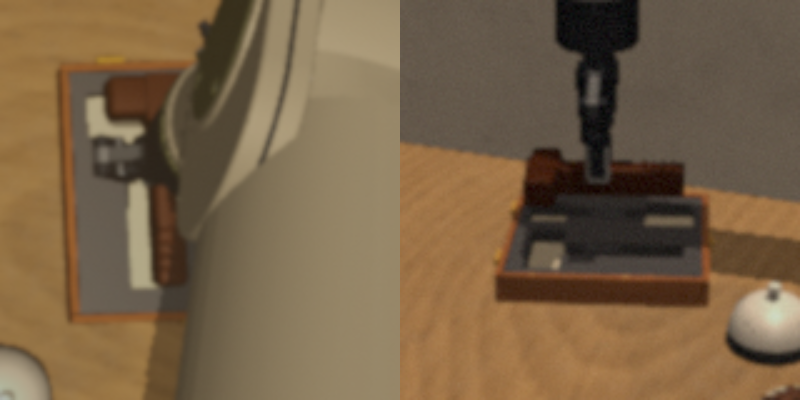

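The top crop shows the head's far edge near (383,200) and the handle's end near row 284, with the arm hiding the rest. The side crop shows the hammer level, spanning about columns 289 to 354. I'll check its position along x with edge profiles.

```bash
python3 - <<'E'
from h import *;import pickle
d1=pickle.load(open("c1.pkl","rb"));d0=pickle.load(open("c0.pkl","rb"))
def best(c,img,ref,boxes,p0,z0,sign):
  # masked fit: boxes list of visible regions
  def e(v):
    p=np.array(p0)+np.array(v)*[.01,.01,.1];s=0
    for b in boxes:
      s+=((solid(c,b,p,HAM,z0)-img[b[1]:b[3],b[0]:b[2]])**2).sum()
    return s
  r=minimize(e,[0,0,0],method="Nelder-Mead",options=dict(initial_simplex=np.r_[np.zeros((1,3)),np.eye(3)*.5],xatol=1e-3,fatol=1e-3))
  return np.array(p0)+r.x*[.01,.01,.1],r.fun
c=d1["top"];C=c["color"].astype(float)
q=C[...,0]/(C[...,2]+1); print("ratio choc",q[202:212,386:400].mean(),"foam",q[240:280,372:385].mean(),"floor",q[255:280,393:397].mean())
k=q[202:212,386:400].mean();f=q[240:280,372:385].mean();s=np.clip((q-f*1.1)/(k*.92-f*1.1),0,1)
for z0 in(.088,.091):print("top",z0,best(c,s,0,[(374,195,403,218),(388,246,412,289)],[.5380,-.1636,0],z0,1))
c=d0["side"];o=d1["side"]
for n,p,z in(("init",[.53315,.0761,-.2058],0),("held",[.5380,-.1636,0],.09)):
  print(n,[np.round(proj(c,place(p,np.array([[x,y]]),z+h))[0],1) for x,y,h in((.07,.039,.0),(.07,-.039,.03),(-.08,.011,0),(-.08,-.011,.03))])
g=lambda c,r0,r1,a,b:cv2.cvtColor(c["color"],cv2.COLOR_RGB2GRAY)[r0:r1,a:b].mean(0).round().astype(int)
print(g(o,180,186,283,298));print(g(o,178,183,346,360))
E
```

```text
ratio choc 2.8973891071215134 foam 1.2650920010474611 floor 1.3071447146246085
top 0.088 (array([ 0.54267849, -0.16896078,  0.01075967]), np.float64(148.3313184439523))
top 0.091 (array([ 0.54224555, -0.16860401,  0.00696775]), np.float64(143.06407097378843))
init [array([274.8, 281.1]), array([287.1, 248.4]), array([350.1, 285.2]), array([353. , 266.8])]
held [array([288.6, 192. ]), array([292.3, 166.9]), array([353.1, 188.2]), array([353.6, 172.6])]
[124 125 125 126 126 113  80  44  29  31  34  33  32  32  32]
[22 21 24 22 25 25 28 55 83 90 90 90 90 90]
```

Converted, 0.066 m / 0.8 = 0.0825, 0.064 m / 0.8 = 0.08.

Request:
move_arm --plan '[{"delta_pos": [-0.0008, -0.0006, 0.0375], "turn": [0, 0, 0], "fingers": 0.9}, {"delta_pos": [-0.0008, -0.0006, 0.065], "turn": [0, 0, 0], "fingers": 0.9}, {"delta_pos": [-0.0008, -0.0006, 0.0725], "turn": [0, 0, 0], "fingers": 0.9}, {"delta_pos": [-0.0008, -0.0006, 0.0763], "turn": [0, 0, 0], "fingers": 0.9}, {"delta_pos": [-0.0008, -0.0006, 0.08], "turn": [0, 0, 0], "fingers": 0.9}, {"delta_pos": [-0.0008, -0.0006, 0.0825], "turn": [0, 0, 0], "fingers": 0.9}]'

```text
clock: 4.7
position: [0.5393, -0.1647, 0.0535]
ee_rot: [0.0, 1.0, 0.001, 0.001]
ft_force: [-0.7, 2.5, 2.9]
grip_width: 0.24
grasp_force: 59.6
```

```bash
python3 - <<'E'
from h import *;from workcell import *
go(.5389,-.164,.041,0);print(get_obs()["torque"])
c=camera("side");cv2.imwrite("pics/b.png",cv2.resize(c["color"][150:250,260:390,::-1],(780,600)))
E
```

```text
d [0.0005 0.0007 0.0125] turn [ 0.0012  0.0013 -0.    ] t 4.7 p [ 0.5393 -0.1647  0.0535] f [-0.7  2.5  2.9] w 0.2395990167869616
[ 0.53038395  0.13184259 -0.02528322]
```

View pics/b.png

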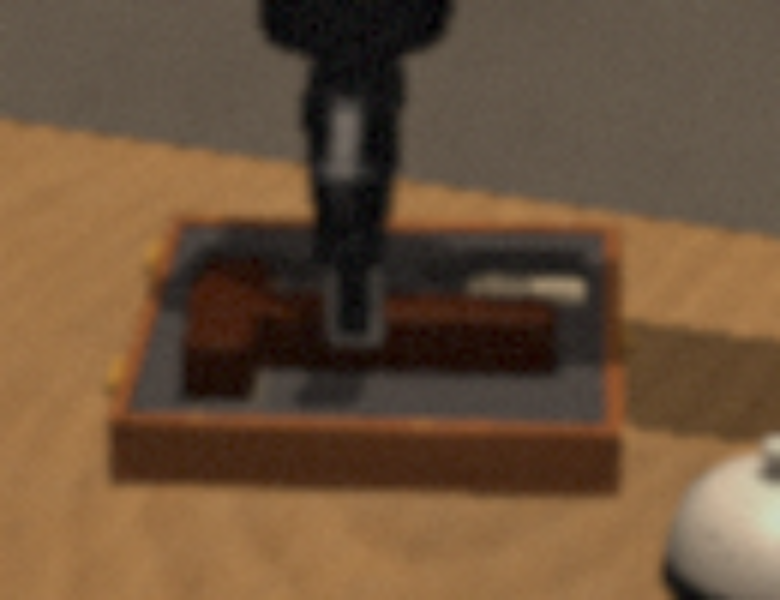

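The hammer has entered its cutout mouth evenly, with the fingers around pixel (318,205). I'll press it home.

Converted, 0.014 m / 0.8 = 0.0175, 0.0007 m / 0.8 = 0.0009.

Request:
move_arm --plan '[{"delta_pos": [0.0003, 0.0009, 0.0038], "turn": [0, 0, 0], "fingers": 0.9}, {"delta_pos": [0.0003, 0.0009, 0.0075], "turn": [0, 0, 0], "fingers": 0.9}, {"delta_pos": [0.0003, 0.0009, 0.0113], "turn": [0, 0, 0], "fingers": 0.9}, {"delta_pos": [0.0003, 0.0009, 0.0138], "turn": [0, 0, 0], "fingers": 0.9}, {"delta_pos": [0.0003, 0.0009, 0.0163], "turn": [0, 0, 0], "fingers": 0.9}, {"delta_pos": [0.0003, 0.0009, 0.0175], "turn": [0, 0, 0], "fingers": 0.9}]'

```text
clock: 5.5
position: [0.5392, -0.1642, 0.0409]
ee_rot: [0.0, 1.0, 0.001, 0.001]
ft_force: [-12.2, 5.7, 36.0]
grip_width: 0.237
grasp_force: 64.3
```

Converted, -0.06 m / 0.8 = -0.075, -0.03 m / 0.8 = -0.0375.

Request:
move_arm --plan '[{"delta_pos": [0, 0, 0], "turn": [0, 0, 0], "fingers": 0.5}, {"delta_pos": [0, 0, 0], "turn": [0, 0, 0], "fingers": 0.5}, {"delta_pos": [0, 0, 0], "turn": [0, 0, 0], "fingers": 0.5}, {"delta_pos": [0, 0, -0.0375], "turn": [0, 0, 0], "fingers": 0.5}, {"delta_pos": [0, 0, -0.075], "turn": [0, 0, 0], "fingers": 1}, {"delta_pos": [0, 0, -0.075], "turn": [0, 0, 0], "fingers": 1}, {"delta_pos": [0, 0, -0.075], "turn": [0, 0, 0], "fingers": 1}, {"delta_pos": [0, 0, -0.075], "turn": [0, 0, 0], "fingers": 1}]'

```text
clock: 6.5
position: [0.538, -0.164, 0.0979]
ee_rot: [0.0, 1.0, 0.001, -0.001]
ft_force: [0.6, 0.8, 0.6]
grip_width: 0.001
grasp_force: 0.0
```

```bash
python3 - <<'E'
from h import *
go(.540,-.164,.056,0)
E
```

```text
d [-0.002  -0.      0.0419] turn [ 0.0012 -0.0015 -0.0001] t 6.5 p [ 0.538  -0.164   0.0979] f [0.6 0.8 0.6] w 0.0008690573472703303
```

Converted, 0.047 m / 0.8 = 0.0588, 0.042 m / 0.8 = 0.0525.

Request:
move_arm --plan '[{"delta_pos": [-0.0025, 0, 0.0438], "turn": [0, 0, 0], "fingers": 1}, {"delta_pos": [-0.0025, 0, 0.0525], "turn": [0, 0, 0], "fingers": 1}, {"delta_pos": [-0.0025, 0, 0.0563], "turn": [0, 0, 0], "fingers": 1}, {"delta_pos": [-0.0025, 0, 0.0588], "turn": [0, 0, 0], "fingers": 1}]'

```text
clock: 7.0
position: [0.5409, -0.1644, 0.0531]
ee_rot: [0.0, 1.0, 0.001, 0.0]
ft_force: [-9.5, 2.5, 20.4]
grip_width: 0.003
grasp_force: 10.2
```

Converted, -0.05 m / 0.8 = -0.0625, -0.001 m / 0.8 = -0.0013.

Request:
move_arm --plan '[{"delta_pos": [0, 0, -0.015], "turn": [0, 0, 0], "fingers": 1}, {"delta_pos": [-0.0625, 0, -0.015], "turn": [0, 0, 0], "fingers": 1}, {"delta_pos": [-0.0625, 0, -0.005], "turn": [0, 0, 0], "fingers": 1}, {"delta_pos": [-0.0625, 0, -0.0013], "turn": [0, 0, 0], "fingers": 1}, {"delta_pos": [-0.0625, 0, 0], "turn": [0, 0, 0], "fingers": 1}]'

```text
clock: 7.62
position: [0.5905, -0.1643, 0.0531]
ee_rot: [0.0, 1.0, 0.001, 0.001]
ft_force: [-3.2, 2.9, 13.1]
grip_width: -0.001
grasp_force: 6.2
```

```bash
python3 - <<'E'
from h import *
go(.5472,.248,.1,.3467)
E
```

```text
d [ 0.0435  0.4123 -0.0463] turn [ 0.0012  0.0013 -0.3474] t 7.625 p [ 0.5905 -0.1643  0.0531] f [-3.2  2.9 13.1] w -0.0012258630472616122
```

Converted, 0.4123 m / 0.8 = 0.5154, 0.0435 m / 0.8 = 0.0544, -0.3474 rad / 3.1416 = -0.1106.

Request:
move_arm --plan '[{"delta_pos": [0, 0, -0.05], "turn": [0, 0, 0], "fingers": 0.4}, {"delta_pos": [0.0063, 0.05, -0.0875], "turn": [0, 0, -0.0095], "fingers": 0.4}, {"delta_pos": [0.0125, 0.1125, -0.0938], "turn": [0, 0, -0.0223], "fingers": 0.4}, {"delta_pos": [0.0188, 0.175, -0.0938], "turn": [0, 0, -0.035], "fingers": 0.4}, {"delta_pos": [0.025, 0.2375, -0.0938], "turn": [0, 0, -0.0477], "fingers": 0.4}, {"delta_pos": [0.0313, 0.3, -0.0938], "turn": [0, 0, -0.0605], "fingers": 0.4}, {"delta_pos": [0.0375, 0.3625, -0.0875], "turn": [0, 0, -0.0732], "fingers": 0.4}, {"delta_pos": [0.0438, 0.425, -0.075], "turn": [0, 0, -0.0891], "fingers": 0.4}, {"delta_pos": [0.05, 0.4813, -0.0625], "turn": [0, 0, -0.1019], "fingers": 0.4}, {"delta_pos": [0.0544, 0.5154, -0.0563], "turn": [0.0003, 0.0003, -0.1106], "fingers": 0.4}, {"delta_pos": [0.0544, 0.5154, -0.0563], "turn": [0.0003, 0.0003, -0.1106], "fingers": 0.4}, {"delta_pos": [0.0544, 0.5154, -0.0563], "turn": [0.0003, 0.0003, -0.1106], "fingers": 0.4}]'

```text
clock: 9.12
position: [0.5479, 0.2462, 0.0977]
ee_rot: [-0.172, 0.985, -0.001, -0.0]
ft_force: [0.8, -0.9, -0.4]
grip_width: 0.597
grasp_force: 0.0
```

```bash
python3 - <<'E'
from h import *;from workcell import *
go(.5472,.248,.028,.3467)
a=camera("top");b=camera("side")
cv2.imwrite("pics/c.png",np.hstack([cv2.resize(a["color"][185:305,360:480,::-1],(400,400)),cv2.resize(b["color"][165:245,270:370,::-1],(400,400))]))
E
```

```text
d [0.     0.002  0.0697] turn [-0.0011 -0.0003 -0.0018] t 9.125 p [0.5479 0.2462 0.0977] f [ 0.8 -0.9 -0.4] w 0.597341915304785
```

View pics/c.png

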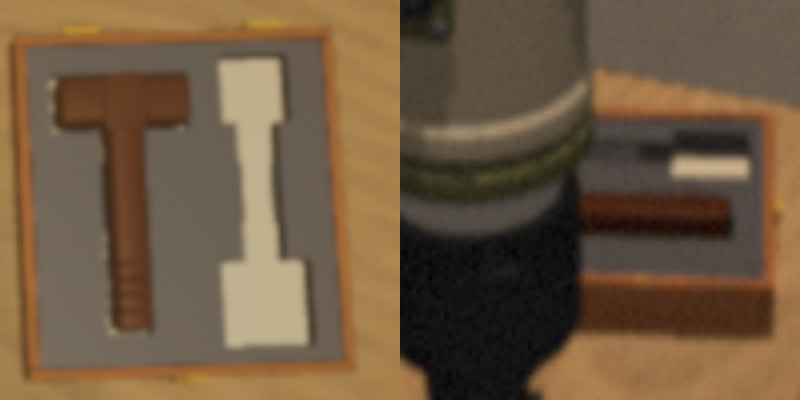

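The hammer sits in its cutout (crop 2.5–3.3x), flat, with thin pale slivers of floor on its left side. Next is grasping the spanner.

Converted, 0.07 m / 0.8 = 0.0875, 0.002 m / 0.8 = 0.0025, -0.001 rad / 3.1416 = -0.0003.

Request:
move_arm --plan '[{"delta_pos": [0, 0.0025, 0.05], "turn": [0, 0, 0], "fingers": 0.4}, {"delta_pos": [0, 0.0025, 0.075], "turn": [0, 0, 0], "fingers": 0.4}, {"delta_pos": [0, 0.0025, 0.0863], "turn": [0, 0, -0.0003], "fingers": 0.4}, {"delta_pos": [0, 0.0025, 0.0875], "turn": [0, 0, -0.0003], "fingers": 0.9}, {"delta_pos": [0, 0.0025, 0.0875], "turn": [0, 0, -0.0003], "fingers": 0.9}, {"delta_pos": [0, 0.0025, 0.0875], "turn": [0, 0, -0.0003], "fingers": 0.9}, {"delta_pos": [0, 0.0025, 0.0875], "turn": [0, 0, -0.0003], "fingers": 0.9}, {"delta_pos": [0, 0.0025, 0.0875], "turn": [0, 0, -0.0003], "fingers": 0.9}]'

```text
clock: 10.22
position: [0.5472, 0.2502, 0.0285]
ee_rot: [-0.173, 0.985, 0.0, 0.001]
ft_force: [-1.1, -1.2, 6.2]
grip_width: 0.216
grasp_force: 60.8
```

```bash
python3 - <<'E'
from h import *
go(.5395,-.245,.13,0)
E
```

```text
d [ 0.1761 -0.4629 -0.1019] turn [0.0005 0.0011 0.3482] t 10.225 p [0.5472 0.2502 0.0285] f [-1.1 -1.2  6.2] w 0.21585610715162562
```

Converted, -0.4629 m / 0.8 = -0.5786, 0.1761 m / 0.8 = 0.2201, 0.3482 rad / 3.1416 = 0.1108.

Request:
move_arm --plan '[{"delta_pos": [0, 0, -0.05], "turn": [0, 0, 0], "fingers": 0.9}, {"delta_pos": [0.0063, -0.0188, -0.1], "turn": [0, 0, 0], "fingers": 0.9}, {"delta_pos": [0.0275, -0.075, -0.1275], "turn": [0, 0, 0.0127], "fingers": 0.9}, {"delta_pos": [0.0525, -0.1375, -0.1275], "turn": [0, 0, 0.0255], "fingers": 0.9}, {"delta_pos": [0.0763, -0.2, -0.1275], "turn": [0, 0, 0.0382], "fingers": 0.9}, {"delta_pos": [0.1, -0.2625, -0.1275], "turn": [0, 0, 0.0509], "fingers": 0.9}, {"delta_pos": [0.1238, -0.325, -0.1275], "turn": [0, 0, 0.0637], "fingers": 0.9}, {"delta_pos": [0.1475, -0.3875, -0.1275], "turn": [0, 0, 0.0764], "fingers": 0.9}, {"delta_pos": [0.1713, -0.45, -0.1275], "turn": [0, 0, 0.0891], "fingers": 0.9}, {"delta_pos": [0.195, -0.5125, -0.1275], "turn": [0, 0, 0.1019], "fingers": 0.9}, {"delta_pos": [0.2125, -0.5563, -0.1275], "turn": [0, 0, 0.1108], "fingers": 0.9}, {"delta_pos": [0.2201, -0.5786, -0.1275], "turn": [0.0002, 0.0003, 0.1108], "fingers": 0.9}]'

```text
clock: 11.72
position: [0.5384, -0.2474, 0.1295]
ee_rot: [0.001, 1.0, -0.001, -0.001]
ft_force: [-0.8, 0.7, -0.9]
grip_width: 0.216
grasp_force: 59.9
```

Request:
move_arm --plan '[{"delta_pos": [0, 0, 0], "turn": [0, 0, 0], "fingers": 0.9}, {"delta_pos": [0, 0, 0], "turn": [0, 0, 0], "fingers": 0.9}]'

```text
clock: 11.98
position: [0.5396, -0.243, 0.1292]
ee_rot: [-0.001, 1.0, 0.0, -0.001]
ft_force: [0.3, 0.8, -1.9]
grip_width: 0.219
grasp_force: 59.9
```

```bash
python3 - <<'E'
from h import *;from workcell import *;import pickle
go(.5392,-.2455,.060,0);d={"top":camera("top"),"side":camera("side")};pickle.dump(d,open("c2.pkl","wb"));o=get_obs()["position"]
print("held pred",[np.round(proj(d["side"],place([o[0],o[1],np.pi],np.array([[x,y]]),o[2]-.0285+h))[0],1) for x,y,h in((.089,-.024,.0),(.089,.024,.03),(-.079,-.018,0),(-.079,.018,.03))])
cv2.imwrite("pics/d.png",np.hstack([cv2.resize(d["top"]["color"][185:305,360:480,::-1],(400,400)),cv2.resize(d["side"]["color"][130:230,270:370,::-1],(400,400))]))
E
```

```text
d [ 0.0003 -0.0025  0.0692] turn [ 0.0004 -0.0016  0.0027] t 11.975 p [ 0.5396 -0.243   0.1292] f [ 0.3  0.8 -1.9] w 0.21866914353417113
held pred [array([356.7, 172.5]), array([357.3, 153.8]), array([289.7, 170.3]), array([291. , 153.7])]
```

View pics/d.png

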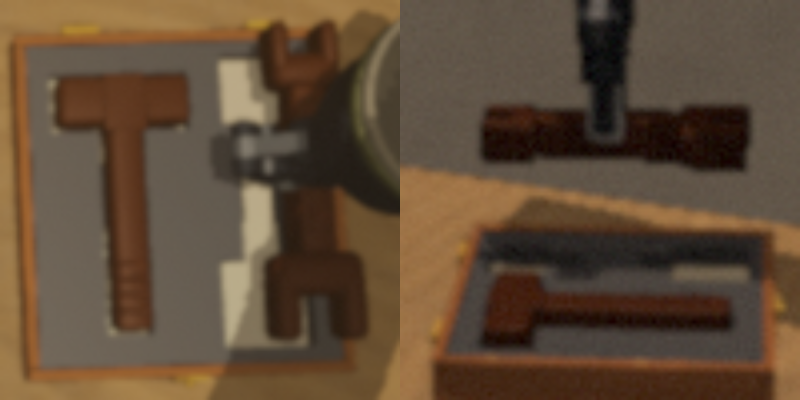

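The side crop shows the spanner ends at columns about 290.5 and 357, which matches the prediction. Descending into the mouth.

Converted, 0.076 m / 0.8 = 0.095, -0.0018 m / 0.8 = -0.0023, 0.002 rad / 3.1416 = 0.0006.

Request:
move_arm --plan '[{"delta_pos": [0.0004, -0.0023, 0.0438], "turn": [0, 0, 0.0006], "fingers": 0.9}, {"delta_pos": [0.0004, -0.0023, 0.075], "turn": [0, 0, 0.0006], "fingers": 0.9}, {"delta_pos": [0.0004, -0.0023, 0.085], "turn": [0, 0, 0.0006], "fingers": 0.9}, {"delta_pos": [0.0004, -0.0023, 0.0888], "turn": [0, 0, 0.0006], "fingers": 0.9}, {"delta_pos": [0.0004, -0.0023, 0.0925], "turn": [0, 0, 0.0006], "fingers": 0.9}, {"delta_pos": [0.0004, -0.0023, 0.095], "turn": [0, 0, 0.0006], "fingers": 0.9}]'

```text
clock: 12.82
position: [0.5395, -0.247, 0.0561]
ee_rot: [0.001, 1.0, -0.0, 0.0]
ft_force: [-12.6, 8.5, 33.7]
grip_width: 0.21
grasp_force: 64.3
```

```bash
python3 - <<'E'
from h import *;from workcell import *
go(.5392,-.245,.0405,0);print(get_obs()["torque"])
c=camera("side");cv2.imwrite("pics/e.png",cv2.resize(c["color"][150:250,260:390,::-1],(780,600)))
E
```

```text
d [0.0003 0.002  0.0156] turn [-0.0001  0.0005 -0.0018] t 12.825 p [ 0.5395 -0.247   0.0561] f [-12.6   8.5  33.7] w 0.21008137921394265
[1.46512523 2.80846328 0.01976987]
```

View pics/e.png

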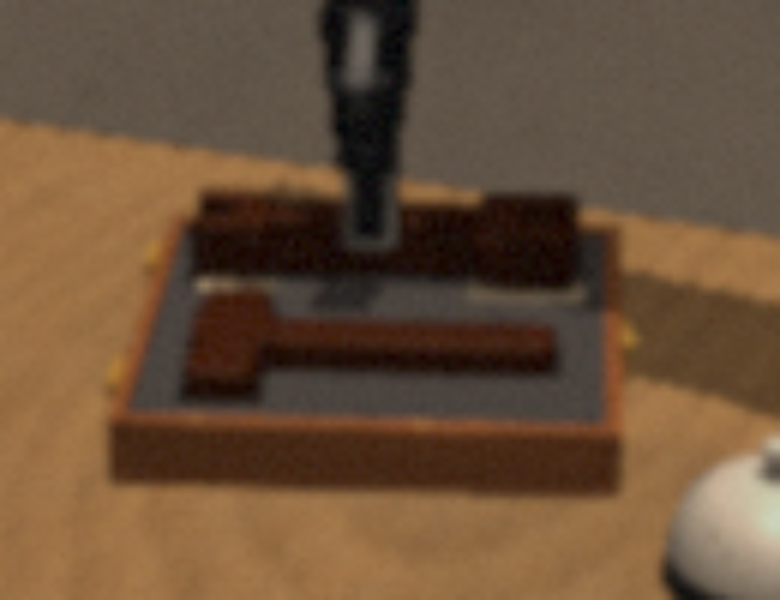

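The spanner is on the foam, about 2.5 mm too far to -y: pale floor shows along its near side at image rows 283–293. I'll lift, shift +y and re-enter.

Converted, -0.008 m / 0.8 = -0.01, -0.005 m / 0.8 = -0.0063.

Request:
move_arm --plan '[{"delta_pos": [0, 0.0013, -0.01], "turn": [0, 0, 0], "fingers": 0.9}, {"delta_pos": [0, 0.0034, -0.01], "turn": [0, 0, 0], "fingers": 0.9}, {"delta_pos": [0, 0.0034, -0.01], "turn": [0, 0, 0], "fingers": 0.9}, {"delta_pos": [0, 0.0034, -0.0063], "turn": [0, 0, 0], "fingers": 0.9}, {"delta_pos": [0, 0.0034, -0.0038], "turn": [0, 0, 0], "fingers": 0.9}, {"delta_pos": [0, 0.0034, -0.0013], "turn": [0, 0, 0], "fingers": 0.9}]'

```text
clock: 13.62
position: [0.5385, -0.2444, 0.0541]
ee_rot: [0.001, 1.0, -0.0, -0.001]
ft_force: [0.1, 1.0, -1.1]
grip_width: 0.217
grasp_force: 60.0
```

Converted, 0.015 m / 0.8 = 0.0188, 0.014 m / 0.8 = 0.0175.

Request:
move_arm --plan '[{"delta_pos": [0, 0.0003, 0.0038], "turn": [0, 0, 0], "fingers": 0.9}, {"delta_pos": [0, 0.0003, 0.0075], "turn": [0, 0, 0], "fingers": 0.9}, {"delta_pos": [0, 0.0003, 0.0113], "turn": [0, 0, 0], "fingers": 0.9}, {"delta_pos": [0, 0.0003, 0.015], "turn": [0, 0, 0], "fingers": 0.9}, {"delta_pos": [0, 0.0003, 0.0175], "turn": [0, 0, 0], "fingers": 0.9}, {"delta_pos": [0, 0.0003, 0.0188], "turn": [0, 0, 0], "fingers": 0.9}]'

```text
clock: 14.38
position: [0.5389, -0.2443, 0.0404]
ee_rot: [0.001, 1.0, -0.0, -0.0]
ft_force: [-6.0, 2.7, 20.8]
grip_width: 0.213
grasp_force: 62.8
```

Seated at z = 0.0404. I'll release, then press with shut fingers at the origin, which should stop near 0.053.

Converted, -0.05 m / 0.8 = -0.0625, -0.03 m / 0.8 = -0.0375.

Request:
move_arm --plan '[{"delta_pos": [0, 0, 0], "turn": [0, 0, 0], "fingers": 0.5}, {"delta_pos": [0, 0, 0], "turn": [0, 0, 0], "fingers": 0.5}, {"delta_pos": [0, 0, 0], "turn": [0, 0, 0], "fingers": 0.5}, {"delta_pos": [0, 0, -0.0375], "turn": [0, 0, 0], "fingers": 0.5}, {"delta_pos": [0, 0, -0.0625], "turn": [0, 0, 0], "fingers": 1}, {"delta_pos": [0, 0, -0.0625], "turn": [0, 0, 0], "fingers": 1}, {"delta_pos": [0, 0, -0.0625], "turn": [0, 0, 0], "fingers": 1}, {"delta_pos": [0, 0, -0.0625], "turn": [0, 0, 0], "fingers": 1}, {"delta_pos": [0, 0, -0.025], "turn": [0, 0, 0], "fingers": 1}, {"delta_pos": [0, 0, -0.0188], "turn": [0, 0, 0], "fingers": 1}, {"delta_pos": [0, 0, -0.015], "turn": [0, 0, 0], "fingers": 1}, {"delta_pos": [0, 0, -0.0125], "turn": [0, 0, 0], "fingers": 1}]'

```text
clock: 15.88
position: [0.5371, -0.2435, 0.0528]
ee_rot: [0.001, 1.0, 0.001, -0.002]
ft_force: [-29.0, 15.1, 63.4]
grip_width: -0.001
grasp_force: 31.6
```

Converted, 0.05 m / 0.8 = 0.0625, -0.001 m / 0.8 = -0.0013.

Request:
move_arm --plan '[{"delta_pos": [0, 0, -0.015], "turn": [0, 0, 0], "fingers": 1}, {"delta_pos": [0.0625, 0, -0.015], "turn": [0, 0, 0], "fingers": 1}, {"delta_pos": [0.0625, 0, -0.005], "turn": [0, 0, 0], "fingers": 1}, {"delta_pos": [0.0625, 0, -0.0013], "turn": [0, 0, 0], "fingers": 1}, {"delta_pos": [0.0625, 0, 0], "turn": [0, 0, 0], "fingers": 1}]'

```text
clock: 16.5
position: [0.486, -0.2449, 0.0528]
ee_rot: [0.002, 1.0, 0.001, -0.003]
ft_force: [-36.1, 11.4, 70.5]
grip_width: 0.001
grasp_force: 34.9
```

Both points are at equal height. I'll retreat and verify.

Converted, 0.4 m / 0.8 = 0.5, 0.25 m / 0.8 = 0.3125.

Request:
move_arm --plan '[{"delta_pos": [0, 0, -0.0625], "turn": [0, 0, 0], "fingers": 1}, {"delta_pos": [0, 0, -0.125], "turn": [0, 0, 0], "fingers": 1}, {"delta_pos": [0, 0.0625, -0.1625], "turn": [0, 0, 0], "fingers": 1}, {"delta_pos": [0, 0.125, -0.1625], "turn": [0, 0, 0], "fingers": 1}, {"delta_pos": [0, 0.1875, -0.1625], "turn": [0, 0, 0], "fingers": 1}, {"delta_pos": [0, 0.25, -0.1625], "turn": [0, 0, 0], "fingers": 1}, {"delta_pos": [0, 0.3125, -0.1625], "turn": [0, 0, 0], "fingers": 1}, {"delta_pos": [0, 0.375, -0.1625], "turn": [0, 0, 0], "fingers": 1}, {"delta_pos": [0, 0.4375, -0.1625], "turn": [0, 0, 0], "fingers": 1}, {"delta_pos": [0, 0.5, -0.1625], "turn": [0, 0, 0], "fingers": 1}, {"delta_pos": [0, 0.5, -0.1625], "turn": [0, 0, 0], "fingers": 1}]'

```text
clock: 17.88
position: [0.4891, 0.1607, 0.1791]
ee_rot: [-0.002, 1.0, 0.0, -0.001]
ft_force: [0.5, -0.4, 0.2]
grip_width: -0.002
grasp_force: 0.0
```

```bash
python3 - <<'E'
from h import *;from workcell import *
a=camera("top");C=a["color"].astype(float);q=C[...,0]/(C[...,2]+1)
k=q[235:265,397:401].mean();s=np.clip((q-1.4)/(k*.92-1.4),0,1)
f=lambda c,b,p,P:solid(c,b,p,P,.012)
print(fit(a,(371,202,418,291),f,HAM,[.5389,-.164,0],s));print(fit(a,(420,200,458,292),f,SPA,[.539,-.245,np.pi],s))
X=np.array([pix2w(a,u,v,.03) for u,v in((0,0),(1,1))])
def H(u,v):
  z=np.median(a["range_z"][v-1:v+2,u-1:u+2]);return (a["R"].T@(np.array([(u-a["cx"])/a["fx"]*z,(v-a["cy"])/a["fy"]*z,z])-a["t"]))[2].round(4)
print([H(*proj(a,place(p,np.array([[x,0]]),.042))[0].round().astype(int)) for p in([.5389,-.164,0],[.539,-.245,np.pi]) for x in(-.06,-.03,0,.03,.05)],H(410,260))
print(get_obs()["clock"],get_obs()["ft_force"])
cv2.imwrite("pics/f.png",cv2.resize(a["color"][140:360,240:480,::-1],(654,600)))
E
```

```text
(array([ 0.53841712, -0.16635394, -0.02928566]), np.float64(0.1686740830686329))
(array([ 0.53960398, -0.24652395,  3.12566864]), np.float64(0.39394042060949686))
[np.float64(0.0432), np.float64(0.0437), np.float64(0.0435), np.float64(0.0437), np.float64(0.0447), np.float64(0.0392), np.float64(0.0432), np.float64(0.0444), np.float64(0.0438), np.float64(0.0432)] 0.0281
17.925 [ 0.16706393 -1.5802053   0.43027555]
```

View pics/f.png

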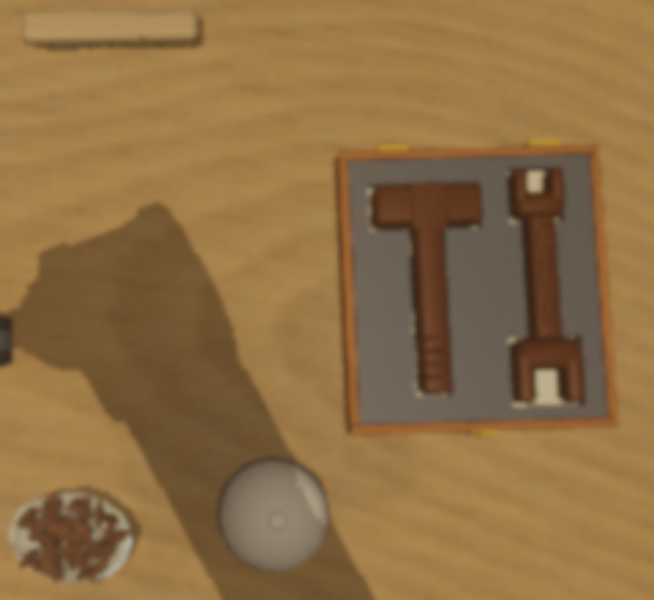

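Both pieces lie flat in their cutouts with tops about 43 mm up. The bell (274,513), bowl (72,535) and brush (110,28) are where they started.

```bash
python3 -c "
from workcell import hand_in
print(hand_in())"
```

```text
the job is handed in; nothing more can be done
None
```

I pressed the hammer and the spanner into their own cutouts the right way round, saw both lying flat with no bystander visibly moved, and handed the job in at about 18 s; no verdict came back.

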